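# Find the full film carton by its weight

### The arm

A 6-joint arm with a two-finger parallel gripper is mounted at the origin on a cart in front of the work surface, level with it; the furniture and walls round the work are solid. World frame = base frame: x ahead of the robot, y to its left, z up, the work surface at z = 0. Lengths are in mm, angles in degrees, forces in N, time in s.
With the tool pointing down it reaches from about 300 to 850 mm from the base axis. Payload 4.2 kg.
Tool frame: the origin (TCP) lies on the centre line of the jaws, within the pads' length; the fingertips stand 14 mm ahead of it and the grasp point (between the pads) lies 5 mm behind it; z points along the fingers, y is the line along which they close (so a half turn about z gives the same grasp; the last joint's range is limited). The gripper opens to 91 mm and grips with 3 to 60 N. Pads are 32 mm wide; open, the fingers measure 118 mm over their backs; the gripper's body (76 mm by 178 mm) begins 60 mm behind the grasp point.
Start: joints at [-77.464, 18.312, 89.639, -0, 72.044, -1.146], TCP at [136.011, -558.697, 227.976] pointing down, gripper open.
Joint ranges: [-177.97, 177.97], [-48.28, 115.42], [12.27, 149.76], [-77.06, 257.06], [2.81, 150.46], [-146.56, 146.56]. Speed limits (degrees/s): [147.25, 147.25, 180, 180, 180, 180].

### API

Orientations are given as [roll, pitch, yaw] about the fixed x, y, z axes, in that order (R = Rz(yaw) Ry(pitch) Rx(roll)).
In Python, from workcell import env gives the robot as it stands.
- The arm moves only by the tool arm_command, never from a script. Its argument "motion" is a list of rows, each an object with "offset": the shift along the tool's x, y, z in m, a list of three; "spin": the turn about the tool's z in rad. In form: [{"offset": [tx, ty, tz], "spin": spin}, ...]. A call has 1 to 5 rows; each row shifts and turns the commanded pose from where the row before left it, along the tool's axes as they then stand; what a row does not reach is not made up. A row lasts 1/8 s, in which the tool goes at most 62.5 mm and 10.7 degrees, less where a joint would pass 70% of its speed; a pose out of reach is approached as far as the arm can. A call with a gripper value outside its range is refused whole. "jaw" is the finger opening in m, from 0 to 0.0912, set as the call begins (left out, the last holds). The fingers move at their own pace and stop on an object; "newtons" is the grip in N (left out, the last holds). Time passes only in rows, so rows that do not move let the fingers close. It gives the time, the measured TCP pose, the force, the opening and the grip force at its end, in the units of the state.
- env.state(): the state, without advancing time (a new reading comes with each control period).
- env.grab_frame(name): name is "scene" or "top" or "wrist"; returns (picture, depth): 420x560x3 uint8, blue, green, red; 420x560 float32, mm along the optical axis (not along the pixel's ray), 0 where there is no reading.
- env.camera_model(name): a dict with "fx", "fy", "cx", "cy" (pixels), "eye" and "rotation" of the camera in the world; the wrist camera has in their place "hand_eye" (4x4, takes a point from camera to tool coordinates, whose origin is the TCP and whose axes are the flange's). Camera axes: x right, y down, z forward; pixel columns grow to the right and rows downward; lengths in mm; the calibration is good to about 2 mm. The wrist camera is an equidistant fisheye: a pixel r from the principal point sees the ray r / f radians off the axis. A picture is of the moment at which its call begins: read the wrist's pose just before it. camera_model takes no time and is no camera call.
- env.job_done(): hands the job in; it is judged then, once.
Trained networks look in the newest picture that a camera, given by its name, has taken for a name from the list of things; names that differ only in an ending like _2 or _b are one class to them, and where a whole thing is asked for, a point or a joint stands for the part that bears it (a point fixed in the world has none). Each returns a list of dicts, best first, with "score" (0 to 1); they miss things now and then, are a little off and sometimes report something else, mostly with a low value. They report only what shows in the picture. A call takes as long as a camera call.
- env.boxes_of(camera, target): "bbox" ([left, top, right, bottom] in pixels, round what is visible of it).
- env.pinpoint(camera, target): "location" ([column, row] in pixels: a listed point, or the origin of a listed thing).
The state is a dict: "time_s": time; "qpos": joint angles; "qvel": joint speeds; "effort": joint torques, N m; "ee_pos": TCP position; "ee_rot": TCP orientation; "force": force on the tool from outside, world axes, zero at the start; "torque": the same for the moment, N m; "gripper_width": finger opening in mm; "gripper_force": force on a finger pad.
Only numpy, scipy, OpenCV 4.12 (cv2) and the standard library are available. Lean on these libraries where they do the work, as an engineer would, in place of code of your own. Each camera call takes 0.05 s, during which the arm holds its last target. There are 200 camera calls.

### The job

Three identical closed film cartons lie on the worktop: one still holds a full roll, the other two only a bare core. Lift them to feel which one is clearly heavier, and lay that one flat and right way up in the white tray; leave the two light ones on the worktop where they stood, right way up. Let go of everything.

Things in the scene. Friction and masses are not known exactly. Their poses are not given: they have to be found in the camera images.
- carton_a_center (a point): One of three identical closed yellow-green and dark green cartons lying on the worktop, 56 x 130 x 56 mm (x, y, z). The point is its centre, 28 mm above its underside; x across the 56 mm width (pinch it there), y along its length, z up. Any one of the three holds a full roll and weighs 0.55 to 0.7 kg in all; the other two weigh about 0.12 kg each.
- carton_b_center (a point): One of three identical closed yellow-green and dark green cartons lying on the worktop, 56 x 130 x 56 mm (x, y, z). The point is its centre, 28 mm above its underside; x across the 56 mm width (pinch it there), y along its length, z up. Any one of the three holds a full roll and weighs 0.55 to 0.7 kg in all; the other two weigh about 0.12 kg each.
- carton_c_center (a point): One of three identical closed yellow-green and dark green cartons lying on the worktop, 56 x 130 x 56 mm (x, y, z). The point is its centre, 28 mm above its underside; x across the 56 mm width (pinch it there), y along its length, z up. Any one of the three holds a full roll and weighs 0.55 to 0.7 kg in all; the other two weigh about 0.12 kg each.
- tray: White shallow open tray fixed to the worktop, 200 x 140 x 22 mm (x, y, z), walls and floor 4 mm thick. Origin at the centre of its underside, on the worktop; x along its long side, y along its short side, z up. A carton fits with its 130 mm length along the tray's x; its centre is then 32 mm above the tray's origin. A pipette stand 270 mm tall stands behind the work, beyond x = 0.6 m.

How it is judged (in metres and radians):
At the end, for the whole second after the job is handed in: Exactly the heavy carton lies in the tray, flat on its floor and right way up (within 10 degrees), so that the tray carries more than 3.5 N; the two light cartons lie right way up (within 10 degrees) on the worktop within 50 mm of where they were; all are at rest (((x of carton_a_center in the frame of tray between -0.045 and 0.045 m and y of carton_a_center in the frame of tray between -0.045 and 0.045 m and z of carton_a_center in the frame of tray below 0.042 m and distance of each of carton_b_center, carton_c_center from where it was at the start of the episode below 0.05 m) or (x of carton_b_center in the frame of tray between -0.045 and 0.045 m and y of carton_b_center in the frame of tray between -0.045 and 0.045 m and z of carton_b_center in the frame of tray below 0.042 m and distance of each of carton_a_center, carton_c_center from where it was at the start of the episode below 0.05 m) or (x of carton_c_center in the frame of tray between -0.045 and 0.045 m and y of carton_c_center in the frame of tray between -0.045 and 0.045 m and z of carton_c_center in the frame of tray below 0.042 m and distance of each of carton_a_center, carton_b_center from where it was at the start of the episode below 0.05 m)) and contact force between tray and anything else above 3.5 N and angle between each of carton_a_center, carton_b_center, carton_c_center's own z axis and vertical below 0.17 rad and linear speed of each of carton_a, carton_b, carton_c below 0.02 m/s); the robot touches nothing.
It also fails if it takes over 69 s, if anything falls off the work surface, if the arm or the gripper's body presses on something with over 40 N, if the wrist force passes 120 N, or if a joint passes its speed limit or range.

## Working session

There is one attempt and no reset: what is moved stays moved. The work goes in short steps, Python scripts to look and compute and a tool call to move; the robot and the scene stay as the last step left them, time stands still between calls to the robot, and variables do not carry over. Pictures are saved under pics/ and viewed, at most 10 in all, crops included, and the job is handed in when it is done.

Besides the shell and the picture viewer there is one more tool, called after "Call:" as name(argument=value, ...), one argument or row to a line, values as JSON. arm_command: Moves the arm, as the interface text tells. Its arguments: {"type":"object","properties":{"motion":{"type":"array"},"jaw":{"type":"number"},"newtons":{"type":"number"}},"required":["motion"]}

```bash
mkdir -p pics; cat > h.py <<'E'
from workcell import env
import numpy as np, cv2
def deproj(cam,u,v,d):
    m=env.camera_model(cam)
    p=np.array([(u-m["cx"])/m["fx"]*d,(v-m["cy"])/m["fy"]*d,d])
    return np.array(m["rotation"])@p+np.array(m["eye"])
def cloud(cam,dep):
    m=env.camera_model(cam);h,w=dep.shape
    u,v=np.meshgrid(np.arange(w),np.arange(h))
    p=np.stack([(u-m["cx"])/m["fx"]*dep,(v-m["cy"])/m["fy"]*dep,dep],-1)
    return p@np.array(m["rotation"]).T+np.array(m["eye"])
E
python3 - <<'E'
from h import *
s=env.state();print(s)
for c in("top","scene"):
    im,d=env.grab_frame(c);cv2.imwrite(f"pics/{c}0.png",im);np.savez(f"{c}0.npz",im=im,d=d)
    m=env.camera_model(c);print(c,np.round(m["eye"]))
    for t in("carton_a_center","tray"):
        for r in env.boxes_of(c,t)[:5]:print(t,np.round(r["bbox"]),round(r["score"],2))
        for r in env.pinpoint(c,t)[:5]:
            u,v=r["location"];print(t,u,v,round(r["score"],2),np.round(deproj(c,u,v,d[int(v),int(u)])))
E
```

```text
{'time_s': 0.0, 'qpos': array([-7.74647622e+01,  1.83527670e+01,  8.97064370e+01, -5.22668974e-04,
        7.20442339e+01, -1.14665080e+00]), 'qvel': array([ 0.01293525,  0.04476713,  0.00569424,  0.0759977 , -0.0089285 ,
        0.00221542]), 'effort': array([ 6.78480192e-04, -4.12463343e+01, -2.31976962e+01,  7.28923618e-02,
        4.57210641e-02, -1.62722918e-04]), 'ee_pos': array([ 135.89149766, -558.21506645,  227.10876915]), 'ee_rot': array([-1.79896573e+02, -1.57312537e-03,  1.36820488e+01]), 'force': array([ 0.00679039,  0.39295177, -1.18357851]), 'torque': array([-0.03035805,  0.03106581, -0.01529072]), 'gripper_force': 0.0, 'gripper_width': 91.26753495018758}
top [ 337.  -20. 1226.]
carton_a_center [292. 179. 342. 204.] 0.55
carton_a_center 317.9 192.3 0.69 [-125724. -126081. -124835.]
tray [364. 168. 423. 241.] 0.91
tray 393.8 203.6 0.72 [-169616. -169972. -168727.]
scene [-152. 1049.  804.]
carton_a_center [278. 187. 316. 227.] 0.61
carton_a_center [297. 162. 376. 197.] 0.24
carton_a_center 296.9 208.2 0.59 [-227491. -226291. -226535.]
tray [298. 160. 377. 198.] 0.64
tray 339.0 179.5 0.8 [-281223. -280022. -280267.]
```

```bash
python3 - <<'E'
from h import *
for c in("top","scene","wrist"):print(env.camera_model(c))
E
```

```text
{'fx': 417.7286438726229, 'fy': 417.7286438726229, 'cx': 280.6693787444032, 'cy': 204.50867792855172, 'eye': array([ 336.52324109,  -19.9690608 , 1225.95620718]), 'rotation': array([-175.16394374,    0.48557436,  -91.45914371])}
{'fx': 541.2297621772195, 'fy': 541.2297621772195, 'cx': 276.14200496210316, 'cy': 220.77918770756975, 'eye': array([-151.804036  , 1048.91850761,  804.18720424]), 'rotation': array([-121.93344311,    1.43653634, -150.31252829])}
{'fx': 325.19226210127806, 'fy': 325.19226210127806, 'cx': 279.6230030227336, 'cy': 208.7870177161964, 'hand_eye': array([[-1.18327656e-03, -9.71775725e-01, -2.35903666e-01,
         6.58652803e+01],
       [ 9.99999232e-01, -1.23661842e-03,  7.81679585e-05,
         2.55672101e-01],
       [-3.67684542e-04, -2.35903392e-01,  9.71776443e-01,
        -1.57583046e+02],
       [ 0.00000000e+00,  0.00000000e+00,  0.00000000e+00,
         1.00000000e+00]])}
```

View pics/top0.png

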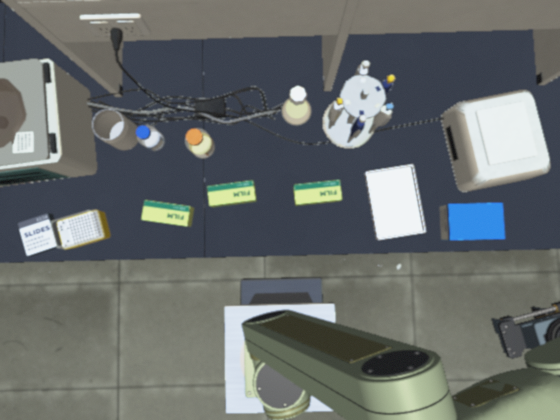

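View pics/scene0.png

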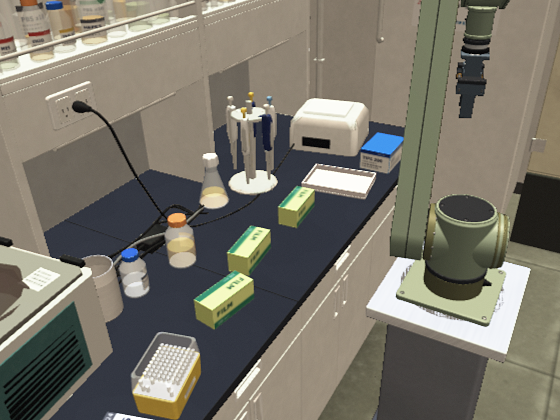

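Three film cartons in the top view at about (167,213), (231,193), (318,192); the tray is at (395,203). Rotation is rpy, so I fix the helper and segment.

```bash
sed -i '2a from scipy.spatial.transform import Rotation as R\ndef rot(m): return R.from_euler("xyz",m["rotation"],degrees=True).as_matrix()' h.py; sed -i 's/np.array(m\["rotation"\])/rot(m)/' h.py
python3 - <<'E'
from h import *
z=np.load("top0.npz");im,d=z["im"],z["d"]
P=cloud("top",d);hsv=cv2.cvtColor(im,cv2.COLOR_BGR2HSV)
for n,(u,v) in dict(A=(167,213),B=(231,193),C=(318,192),T=(395,203)).items():
    w=np.zeros(d.shape,bool);w[v-45:v+45,u-45:u+45]=1
    if n=="T": m=w&(hsv[...,1]<60)&(hsv[...,2]>120)&(P[...,2]<60)
    else: m=w&(P[...,2]>45)&(P[...,2]<70)&(hsv[...,1]>60)
    k,l,st,_=cv2.connectedComponentsWithStats(m.astype(np.uint8));i=1+st[1:,4].argmax();m=l==i
    q=P[m];(c,s,a)=cv2.minAreaRect(q[:,:2].astype(np.float32))
    print(n,m.sum(),np.round(c,1),np.round(s,1),round(a,1),"z",np.round(np.median(q[:,2]),1))
print(np.round(P[230,300],1))
E
```

```text
A 928 [421.7 313.8] [132.1  55.9] 80.6 z 55.6
B 922 [473.1 127.7] [ 56.9 130. ] 6.4 z 55.5
C 922 [ 469.5 -116.1] [ 56.6 129.8] 4.7 z 55.6
T 3566 [ 441.  -348.3] [208.9 152.7] 7.5 z 4.1
[364.1 -67.   -1.1]
```

```bash
cat > plan.py <<'E'
from h import *
import sys,json,math
# plan.py x y z yaw : rows from the present measured pose
x,y,z,yaw=map(float,sys.argv[1:5]);s=env.state();p=np.array(s["ee_pos"]);a=s["ee_rot"][2]
D=np.array([x,y,z])-p;dy=(yaw-a+180)%360-180
n=max(1,math.ceil(np.linalg.norm(D)/55),math.ceil(abs(dy)/9.7))
rows=[];q=p.copy();b=a
for i in range(1,n+1):
    t=p+D*i/n;c,sn=math.cos(math.radians(b)),math.sin(math.radians(b));e=t-q
    o=np.round([c*e[0]+sn*e[1],sn*e[0]-c*e[1],-e[2]],3) if 0 else np.round(np.array([c*e[0]+sn*e[1],sn*e[0]-c*e[1],-e[2]])/1000,3)
    sp=round(-math.radians(a+dy*i/n-b),2)
    q=q+1000*np.array([c*o[0]+sn*o[1],sn*o[0]-c*o[1],-o[2]]);b-=math.degrees(sp)
    rows.append({"offset":o.tolist(),"spin":sp})
for i in range(0,n,5):print(json.dumps(rows[i:i+5]))
print(np.round(p,1),round(a,1),"->",np.round(q,1),round(b,1),"F",np.round(s["force"],2))
E
sed -i 's/o=np.round.*if 0 else /o=/' plan.py
python3 plan.py 470 -116 150 94.7
```

```text
[{"offset": [0.039, -0.032, 0.007], "spin": -0.13}, {"offset": [0.043, -0.027, 0.007], "spin": -0.13}, {"offset": [0.046, -0.02, 0.007], "spin": -0.13}, {"offset": [0.048, -0.015, 0.007], "spin": -0.12}, {"offset": [0.05, -0.009, 0.007], "spin": -0.13}]
[{"offset": [0.05, -0.002, 0.008], "spin": -0.13}, {"offset": [0.05, 0.004, 0.007], "spin": -0.13}, {"offset": [0.049, 0.011, 0.007], "spin": -0.13}, {"offset": [0.048, 0.017, 0.007], "spin": -0.13}, {"offset": [0.045, 0.023, 0.007], "spin": -0.13}]
[{"offset": [0.041, 0.028, 0.007], "spin": -0.12}]
[ 136.  -558.7  227.9] 13.7 -> [ 469.5 -116.3  149.9] 94.5 F [0.27 0.38 0.27]
```

Call:
arm_command(
  motion=[
    {"offset":[0.039,-0.032,0.007],"spin":-0.13},
    {"offset":[0.043,-0.027,0.007],"spin":-0.13},
    {"offset":[0.046,-0.02,0.007],"spin":-0.13},
    {"offset":[0.048,-0.015,0.007],"spin":-0.12},
    {"offset":[0.05,-0.009,0.007],"spin":-0.13},
  ],
  jaw=0.09,
  newtons=30,
)

```text
time_s: 1.12
ee_pos: [288.9, -355.9, 193.0]
ee_rot: [179.9, 0.0, 50.6]
force: [1.3, 0.2, -0.6]
gripper_width: 89.9
gripper_force: 0.0
```

Call:
arm_command(
  motion=[
    {"offset":[0.05,-0.002,0.008],"spin":-0.13},
    {"offset":[0.05,0.004,0.007],"spin":-0.13},
    {"offset":[0.049,0.011,0.007],"spin":-0.13},
    {"offset":[0.048,0.017,0.007],"spin":-0.13},
    {"offset":[0.045,0.023,0.007],"spin":-0.13},
  ],
)

```text
time_s: 1.75
ee_pos: [440.8, -154.7, 157.0]
ee_rot: [179.9, 0.0, 87.8]
force: [1.1, 0.1, -0.1]
gripper_width: 89.8
gripper_force: 0.0
```

Call:
arm_command(
  motion=[
    {"offset":[0.041,0.028,0.007],"spin":-0.12},
    {"offset":[0,0,0],"spin":0},
    {"offset":[0,0,0],"spin":0},
  ],
)

```text
time_s: 2.12
ee_pos: [469.2, -116.5, 149.9]
ee_rot: [-180.0, 0.0, 94.5]
force: [-0.1, 0.9, -0.5]
gripper_width: 89.6
gripper_force: 0.0
```

```bash
python3 plan.py 470 -116 30 94.7; python3 - <<'E'
from h import *
im,d=env.grab_frame("wrist");cv2.imwrite("pics/w1.png",im)
E
```

```text
[{"offset": [0.0, 0.0, 0.04], "spin": -0.0}, {"offset": [0.0, 0.001, 0.04], "spin": -0.0}, {"offset": [0.0, -0.0, 0.04], "spin": -0.0}]
[ 469.2 -116.5  149.9] 94.5 -> [ 470.2 -116.4   29.9] 94.5 F [-0.09  0.87 -0.53]
```

View pics/w1.png

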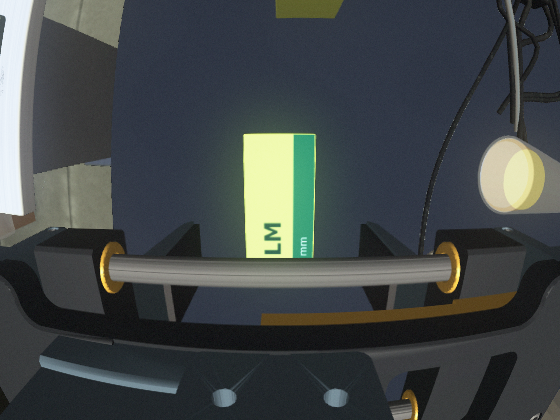

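The wrist view shows the carton (cols 244–316) centred and square between the fingers (about 190–370). Next I go down, grip and weigh.

Call:
arm_command(
  motion=[
    {"offset":[0,0,0.04],"spin":0},
    {"offset":[0,0.001,0.04],"spin":0},
    {"offset":[0,0,0.03],"spin":0},
    {"offset":[0,0,0.01],"spin":0},
    {"offset":[0,0,0],"spin":0},
  ],
)

```text
time_s: 2.8
ee_pos: [470.3, -117.0, 30.1]
ee_rot: [-180.0, 0.0, 94.4]
force: [0.3, -0.1, 0.3]
gripper_width: 89.7
gripper_force: 0.0
```

Call:
arm_command(
  motion=[
    {"offset":[0,0,0],"spin":0},
    {"offset":[0,0,0],"spin":0},
    {"offset":[0,0,0],"spin":0},
    {"offset":[0,0,0],"spin":0},
    {"offset":[0,0,0],"spin":0},
  ],
  jaw=0.04,
  newtons=30,
)

```text
time_s: 3.42
ee_pos: [470.5, -116.2, 30.3]
ee_rot: [180.0, 0.0, 94.5]
force: [-0.8, 0.7, 4.0]
gripper_width: 55.3
gripper_force: 30.0
```

Call:
arm_command(
  motion=[
    {"offset":[0,0,-0.01],"spin":0},
    {"offset":[0,0,-0.02],"spin":0},
    {"offset":[0,0,0],"spin":0},
    {"offset":[0,0,0],"spin":0},
    {"offset":[0,0,0],"spin":0},
  ],
)

```text
time_s: 4.05
ee_pos: [469.9, -116.1, 59.3]
ee_rot: [-179.9, -0.0, 94.5]
force: [0.4, 1.1, -0.6]
gripper_width: 56.2
gripper_force: 30.0
```

Call:
arm_command(
  motion=[
    {"offset":[0,0,0],"spin":0},
    {"offset":[0,0,0],"spin":0},
  ],
)

```text
time_s: 4.3
ee_pos: [470.4, -116.2, 59.7]
ee_rot: [-180.0, -0.0, 94.5]
force: [0.7, -0.4, -1.8]
gripper_width: 55.8
gripper_force: 30.0
```

Light (about 1.2 N). I put it back and go to B.

Call:
arm_command(
  motion=[
    {"offset":[0,0,0.02],"spin":0},
    {"offset":[0,0,0.009],"spin":0},
    {"offset":[0,0,0],"spin":0},
    {"offset":[0,0,0],"spin":0},
  ],
)

```text
time_s: 4.8
ee_pos: [470.6, -116.3, 31.0]
ee_rot: [180.0, 0.0, 94.5]
force: [-0.3, 0.5, -1.5]
gripper_width: 55.8
gripper_force: 30.0
```

Call:
arm_command(
  motion=[
    {"offset":[0,0,0],"spin":0},
    {"offset":[0,0,0],"spin":0},
    {"offset":[0,0,0],"spin":0},
    {"offset":[0,0,0],"spin":0},
  ],
  jaw=0.09,
)

```text
time_s: 5.3
ee_pos: [470.5, -116.3, 31.0]
ee_rot: [180.0, 0.0, 94.5]
force: [0.5, 0.2, 0.2]
gripper_width: 89.4
gripper_force: 0.0
```

Call:
arm_command(
  motion=[
    {"offset":[0,0,-0.02],"spin":0},
    {"offset":[0,0,-0.04],"spin":0},
    {"offset":[0,0,-0.04],"spin":0},
    {"offset":[0,0,0],"spin":0},
  ],
)

```text
time_s: 5.8
ee_pos: [472.6, -116.8, 133.9]
ee_rot: [179.6, 0.1, 94.5]
force: [-0.8, -0.7, -0.4]
gripper_width: 89.9
gripper_force: 0.0
```

```bash
python3 plan.py 473 128 130 96.4
```

```text
[{"offset": [0.049, 0.004, 0.001], "spin": -0.01}, {"offset": [0.049, 0.004, 0.001], "spin": -0.0}, {"offset": [0.048, 0.005, 0.0], "spin": -0.01}, {"offset": [0.049, 0.005, 0.001], "spin": -0.01}, {"offset": [0.049, 0.005, 0.001], "spin": -0.0}]
[ 472.6 -116.8  133.9] 94.5 -> [473.1 128.3 129.9] 96.2 F [-0.84 -0.71 -0.36]
```

Call:
arm_command(
  motion=[
    {"offset":[0.049,0.004,0],"spin":-0.01},
    {"offset":[0.049,0.004,0],"spin":0},
    {"offset":[0.048,0.005,0],"spin":-0.01},
    {"offset":[0.049,0.005,0],"spin":-0.01},
    {"offset":[0.049,0.005,0],"spin":0},
  ],
)

```text
time_s: 6.42
ee_pos: [470.2, 130.2, 129.8]
ee_rot: [-179.9, 0.0, 96.2]
force: [0.5, -0.5, 0.6]
gripper_width: 90.1
gripper_force: 0.0
```

Call:
arm_command(
  motion=[
    {"offset":[0,0,0],"spin":0},
    {"offset":[0,0,0],"spin":0},
    {"offset":[0,0,0],"spin":0},
  ],
)

```text
time_s: 6.8
ee_pos: [470.7, 127.7, 130.5]
ee_rot: [-179.9, 0.0, 96.1]
force: [0.3, -0.0, 0.1]
gripper_width: 89.7
gripper_force: 0.0
```

Call:
arm_command(
  motion=[
    {"offset":[0,0.002,0.04],"spin":0},
    {"offset":[0,0,0.04],"spin":0},
    {"offset":[0,0,0.02],"spin":0},
    {"offset":[0,0,0],"spin":0},
    {"offset":[0,0,0],"spin":0},
  ],
)

```text
time_s: 7.42
ee_pos: [473.8, 128.6, 31.7]
ee_rot: [179.9, -0.0, 96.1]
force: [-0.6, 0.4, 1.0]
gripper_width: 90.1
gripper_force: 0.0
```

Call:
arm_command(
  motion=[
    {"offset":[0,0,0],"spin":0},
    {"offset":[0,0,0],"spin":0},
    {"offset":[0,0,0],"spin":0},
    {"offset":[0,0,0],"spin":0},
    {"offset":[0,0,0],"spin":0},
  ],
  jaw=0.04,
)

```text
time_s: 8.05
ee_pos: [473.0, 129.1, 31.1]
ee_rot: [180.0, 0.0, 96.2]
force: [0.1, 0.4, 3.1]
gripper_width: 55.5
gripper_force: 30.0
```

Call:
arm_command(
  motion=[
    {"offset":[0,0,-0.01],"spin":0},
    {"offset":[0,0,-0.02],"spin":0},
    {"offset":[0,0,0],"spin":0},
    {"offset":[0,0,0],"spin":0},
    {"offset":[0,0,0],"spin":0},
  ],
)

```text
time_s: 8.68
ee_pos: [472.4, 128.9, 60.2]
ee_rot: [-179.9, 0.0, 96.2]
force: [-0.1, -0.1, -1.9]
gripper_width: 55.8
gripper_force: 30.0
```

Call:
arm_command(
  motion=[
    {"offset":[0,0,0],"spin":0},
    {"offset":[0,0,0],"spin":0},
  ],
)

```text
time_s: 8.93
ee_pos: [472.8, 129.0, 60.6]
ee_rot: [-180.0, 0.0, 96.2]
force: [0.1, 0.6, -0.8]
gripper_width: 56.0
gripper_force: 30.0
```

B is light too. I put it back and go to A.

Call:
arm_command(
  motion=[
    {"offset":[0,0,0.02],"spin":0},
    {"offset":[0,0,0.01],"spin":0},
    {"offset":[0,0,0],"spin":0},
    {"offset":[0,0,0],"spin":0},
  ],
)

```text
time_s: 9.43
ee_pos: [473.0, 129.0, 30.9]
ee_rot: [-180.0, 0.0, 96.2]
force: [0.9, 0.2, -1.5]
gripper_width: 55.6
gripper_force: 30.0
```

Call:
arm_command(
  motion=[
    {"offset":[0,0,0],"spin":0},
    {"offset":[0,0,0],"spin":0},
    {"offset":[0,0,0],"spin":0},
    {"offset":[0,0,0],"spin":0},
  ],
  jaw=0.09,
)

```text
time_s: 9.93
ee_pos: [473.0, 129.0, 31.0]
ee_rot: [180.0, 0.0, 96.2]
force: [-0.0, 0.3, 0.1]
gripper_width: 89.7
gripper_force: 0.0
```

Call:
arm_command(
  motion=[
    {"offset":[0,0,-0.02],"spin":0},
    {"offset":[0,0,-0.04],"spin":0},
    {"offset":[0,0,-0.04],"spin":0},
    {"offset":[0,0,0],"spin":0},
    {"offset":[0,0,0],"spin":0},
  ],
)

```text
time_s: 10.55
ee_pos: [472.4, 128.9, 130.4]
ee_rot: [-179.9, 0.0, 96.2]
force: [0.7, 0.2, 0.2]
gripper_width: 89.8
gripper_force: 0.0
```

```bash
python3 plan.py 422 314 130 80.6
```

```text
[{"offset": [0.047, -0.008, 0.0], "spin": 0.07}, {"offset": [0.047, -0.01, 0.0], "spin": 0.07}, {"offset": [0.046, -0.014, 0.0], "spin": 0.06}, {"offset": [0.045, -0.017, 0.0], "spin": 0.07}]
[472.4 128.9 130.4] 96.2 -> [422.3 314.1 130.4] 80.7 F [0.69 0.2  0.22]
```

Call:
arm_command(
  motion=[
    {"offset":[0.047,-0.008,0],"spin":0.07},
    {"offset":[0.047,-0.01,0],"spin":0.07},
    {"offset":[0.046,-0.014,0],"spin":0.06},
    {"offset":[0.045,-0.017,0],"spin":0.07},
  ],
)

```text
time_s: 11.05
ee_pos: [421.5, 315.1, 129.2]
ee_rot: [-179.9, 0.1, 80.6]
force: [1.0, 0.7, -0.1]
gripper_width: 89.9
gripper_force: 0.0
```

Call:
arm_command(
  motion=[
    {"offset":[0,0,0],"spin":0},
    {"offset":[0,0,0],"spin":0},
    {"offset":[0,0,0],"spin":0},
  ],
)

```text
time_s: 11.42
ee_pos: [422.8, 313.0, 130.3]
ee_rot: [-180.0, 0.1, 80.7]
force: [-0.2, 0.6, 0.4]
gripper_width: 89.8
gripper_force: 0.0
```

Call:
arm_command(
  motion=[
    {"offset":[0,0,0.04],"spin":0},
    {"offset":[0,0,0.04],"spin":0},
    {"offset":[0,0,0.02],"spin":0},
    {"offset":[0,0,0],"spin":0},
    {"offset":[0,0,0],"spin":0},
  ],
)

```text
time_s: 12.05
ee_pos: [423.7, 314.1, 31.8]
ee_rot: [179.9, -0.1, 80.7]
force: [0.8, 0.5, 1.1]
gripper_width: 90.1
gripper_force: 0.0
```

Call:
arm_command(
  motion=[
    {"offset":[0,0,0],"spin":0},
    {"offset":[0,0,0],"spin":0},
    {"offset":[0,0,0],"spin":0},
    {"offset":[0,0,0],"spin":0},
    {"offset":[0,0,0],"spin":0},
  ],
  jaw=0.04,
  newtons=40,
)

```text
time_s: 12.68
ee_pos: [422.0, 314.3, 31.1]
ee_rot: [-179.9, 0.0, 80.7]
force: [-4.2, 0.6, 4.1]
gripper_width: 55.8
gripper_force: 40.0
```

Call:
arm_command(
  motion=[
    {"offset":[0,0,-0.01],"spin":0},
    {"offset":[0,0,-0.02],"spin":0},
    {"offset":[0,0,0],"spin":0},
    {"offset":[0,0,0],"spin":0},
    {"offset":[0,0,0],"spin":0},
  ],
)

```text
time_s: 13.3
ee_pos: [422.3, 313.8, 60.0]
ee_rot: [-179.9, 0.1, 80.7]
force: [0.6, 0.5, -6.3]
gripper_width: 55.8
gripper_force: 40.0
```

Heavy, about 6.3 N. I carry it to the tray.

Call:
arm_command(
  motion=[
    {"offset":[0,0,-0.03],"spin":0},
    {"offset":[0,0,-0.04],"spin":0},
    {"offset":[0,0,-0.03],"spin":0},
    {"offset":[0,0,0],"spin":0},
    {"offset":[0,0,0],"spin":0},
  ],
)

```text
time_s: 13.92
ee_pos: [421.8, 313.5, 159.1]
ee_rot: [-179.9, 0.1, 80.7]
force: [0.5, -0.3, -6.6]
gripper_width: 56.2
gripper_force: 40.0
```

```bash
python3 plan.py 441 -348 160 7.5
python3 - <<'E'
from h import *
z=np.load("top0.npz");im,d=z["im"],z["d"]
P=cloud("top",d);print("pin",np.round(P[203:205,393:395].mean((0,1)),1))
m=np.zeros(d.shape,bool);m[150:255,350:440]=1
m&=(P[...,2]>14)&(P[...,2]<35);q=P[m];print(m.sum(),cv2.minAreaRect(q[:,:2].astype(np.float32)))
E
```

```text
[{"offset": [-0.05, 0.01, -0.0], "spin": 0.1}, {"offset": [-0.049, 0.014, -0.0], "spin": 0.1}, {"offset": [-0.047, 0.02, -0.0], "spin": 0.09}, {"offset": [-0.045, 0.023, -0.0], "spin": 0.1}, {"offset": [-0.043, 0.028, -0.0], "spin": 0.1}]
[{"offset": [-0.039, 0.032, -0.0], "spin": 0.1}, {"offset": [-0.036, 0.036, -0.0], "spin": 0.1}, {"offset": [-0.033, 0.039, -0.001], "spin": 0.1}, {"offset": [-0.028, 0.043, 0.0], "spin": 0.09}, {"offset": [-0.024, 0.044, 0.0], "spin": 0.1}]
[{"offset": [-0.02, 0.047, 0.0], "spin": 0.1}, {"offset": [-0.015, 0.049, 0.0], "spin": 0.1}, {"offset": [-0.01, 0.05, 0.0], "spin": 0.1}]
[421.8 313.5 159.1] 80.7 -> [ 441.3 -348.3  160.1] 7.4 F [ 0.47 -0.3  -6.64]
pin [ 434.5 -342.9    3.5]
408 ((439.36163330078125, -343.4228820800781), (199.96177673339844, 142.509521484375), 7.711775302886963)
```

Call:
arm_command(
  motion=[
    {"offset":[-0.05,0.01,0],"spin":0.1},
    {"offset":[-0.049,0.014,0],"spin":0.1},
    {"offset":[-0.047,0.02,0],"spin":0.09},
    {"offset":[-0.045,0.023,0],"spin":0.1},
    {"offset":[-0.043,0.028,0],"spin":0.1},
  ],
)

```text
time_s: 14.55
ee_pos: [428.5, 57.8, 159.1]
ee_rot: [-179.9, 0.2, 52.5]
force: [1.2, -0.9, -6.3]
gripper_width: 55.8
gripper_force: 40.0
```

Call:
arm_command(
  motion=[
    {"offset":[-0.039,0.032,0],"spin":0.1},
    {"offset":[-0.036,0.036,0],"spin":0.1},
    {"offset":[-0.033,0.039,0],"spin":0.1},
    {"offset":[-0.028,0.043,0],"spin":0.09},
    {"offset":[-0.024,0.044,0],"spin":0.1},
  ],
)

```text
time_s: 15.18
ee_pos: [436.6, -195.5, 158.9]
ee_rot: [-179.8, 0.1, 24.4]
force: [1.1, 0.8, -6.7]
gripper_width: 55.8
gripper_force: 40.0
```

Call:
arm_command(
  motion=[
    {"offset":[-0.02,0.047,0],"spin":0.1},
    {"offset":[-0.015,0.049,0],"spin":0.1},
    {"offset":[-0.01,0.046,0],"spin":0.09},
    {"offset":[0,0,0],"spin":0},
    {"offset":[0,0,0],"spin":0},
  ],
)

```text
time_s: 15.8
ee_pos: [440.3, -342.6, 158.7]
ee_rot: [-179.8, 0.2, 7.9]
force: [0.4, 0.6, -6.3]
gripper_width: 55.6
gripper_force: 40.0
```

```bash
python3 plan.py 439.5 -343.5 80 7.7;  python3 - <<'E'
from h import *
s=env.state();im,d=env.grab_frame("scene");a=cv2.resize(im[100:260,220:440],None,fx=2,fy=2)
w,d2=env.grab_frame("wrist");b=cv2.resize(w,(427,320));cv2.imwrite("pics/m1.png",cv2.resize(np.hstack([a,b]),(800,295)))
E
```

```text
[{"offset": [-0.0, 0.0, 0.039], "spin": 0.0}, {"offset": [-0.001, 0.001, 0.04], "spin": 0.0}]
[ 440.3 -342.6  158.7] 7.9 -> [ 439.5 -343.7   79.7] 7.9 F [ 0.38  0.57 -6.31]
```

View pics/m1.png

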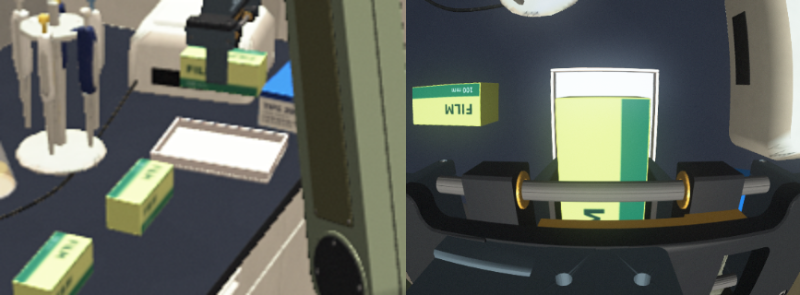

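The carton (cols 555–648 in the wrist part) hangs square over the tray (553–658). I lower it.

Call:
arm_command(
  motion=[
    {"offset":[0,0,0.04],"spin":0},
    {"offset":[-0.001,0.001,0.04],"spin":0},
    {"offset":[0,0,0.025],"spin":0},
    {"offset":[0,0,0.01],"spin":0},
    {"offset":[0,0,0],"spin":0},
  ],
)

```text
time_s: 16.52
ee_pos: [440.8, -344.1, 45.9]
ee_rot: [-180.0, 0.0, 8.0]
force: [0.0, -0.3, -5.5]
gripper_width: 55.7
gripper_force: 40.0
```

Call:
arm_command(
  motion=[
    {"offset":[0,0,0.004],"spin":0},
    {"offset":[0,0,0.004],"spin":0},
    {"offset":[0,0,0],"spin":0},
    {"offset":[0,0,0],"spin":0},
    {"offset":[0,0,0],"spin":0},
  ],
)

```text
time_s: 17.15
ee_pos: [440.7, -344.8, 38.1]
ee_rot: [180.0, -0.0, 7.9]
force: [0.2, -0.0, -6.0]
gripper_width: 55.4
gripper_force: 40.0
```

Call:
arm_command(
  motion=[
    {"offset":[0,0,0.002],"spin":0},
    {"offset":[0,0,0.001],"spin":0},
    {"offset":[0,0,0],"spin":0},
    {"offset":[0,0,0],"spin":0},
  ],
)

```text
time_s: 17.65
ee_pos: [440.6, -344.7, 35.2]
ee_rot: [180.0, 0.0, 8.0]
force: [1.0, 0.7, -1.4]
gripper_width: 55.5
gripper_force: 40.0
```

The tray now carries the carton. I release it and rise.

Call:
arm_command(
  motion=[
    {"offset":[0,0,0],"spin":0},
    {"offset":[0,0,0],"spin":0},
    {"offset":[0,0,0],"spin":0},
    {"offset":[0,0,0],"spin":0},
  ],
  jaw=0.078,
)

```text
time_s: 18.15
ee_pos: [440.8, -344.8, 35.1]
ee_rot: [180.0, -0.0, 8.0]
force: [-0.3, 0.3, -1.0]
gripper_width: 78.4
gripper_force: 0.0
```

Call:
arm_command(
  motion=[
    {"offset":[0,0,-0.02],"spin":0},
    {"offset":[0,0,-0.04],"spin":0},
    {"offset":[0,0,-0.05],"spin":0},
    {"offset":[0,0,-0.05],"spin":0},
    {"offset":[0,0,-0.04],"spin":0},
  ],
)

```text
time_s: 18.77
ee_pos: [440.8, -344.9, 237.3]
ee_rot: [179.9, -0.1, 8.0]
force: [0.8, -0.4, -1.2]
gripper_width: 78.1
gripper_force: 0.0
```

Call:
arm_command(
  motion=[
    {"offset":[-0.05,0,0],"spin":0},
    {"offset":[-0.05,0,0],"spin":0},
    {"offset":[0,0,0],"spin":0},
    {"offset":[0,0,0],"spin":0},
  ],
)

```text
time_s: 19.27
ee_pos: [342.0, -358.7, 235.2]
ee_rot: [180.0, -0.1, 7.9]
force: [-0.2, -0.1, 0.6]
gripper_width: 78.1
gripper_force: 0.0
```

```bash
python3 - <<'E'
from h import *
im,d=env.grab_frame("scene");cv2.imwrite("pics/s2.png",im)
im,d=env.grab_frame("top");P=cloud("top",d);hsv=cv2.cvtColor(im,cv2.COLOR_BGR2HSV)
m=(P[...,2]>42)&(P[...,2]<75)&(hsv[...,1]>60)&(abs(hsv[...,0].astype(int)-55)<40);m[:160]=0;m[245:]=0
k,l,st,_=cv2.connectedComponentsWithStats(m.astype(np.uint8))
for i in range(1,k):
    if st[i,4]>150:
        q=P[l==i];c,s,a=cv2.minAreaRect(q[:,:2].astype(np.float32));print(st[i,4],np.round(c,1),np.round(s,1),round(a,1),np.round(np.percentile(q[:,2],[10,50,90]),1))
print(env.state()["force"],env.state()["time_s"])
E
```

```text
898 [ 439.8 -342.8] [122.6  55.6] 8.4 [56.  59.3 62.4]
926 [ 471.5 -116.1] [ 56.7 130. ] 4.4 [52.3 55.6 58.5]
929 [474.1 128.1] [ 57.  130.5] 6.0 [52.5 55.5 58.4]
[0.39615309 0.8023333  0.60070036] 19.375
```

View pics/s2.png

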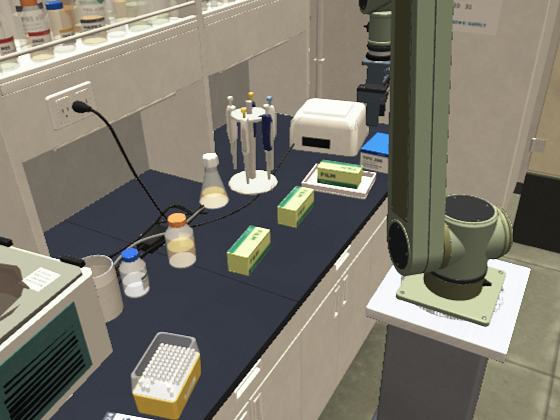

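The heavy carton lies flat in the tray at about (338,174), with its top at 59 mm. The light ones at (296,205) and (249,250) have not moved. Handing in.

```bash
python3 -c "
from workcell import env
print(env.job_done())"
```

```text
the job is handed in; nothing more can be done
None
```

I found the heavy carton by lifting (about 6.3 N against 1–2 N), laid it flat and upright in the tray, returned the two light ones to within about 2 mm of their starts, let go of everything and handed the job in at about 19 s; no verdict came back.

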